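Snap a battery pack into the tester's spring clips

TASK

Take the orange-banded battery pack out of the blue tray and press it down into the tester's cradle, its chamfered ends spreading the two spring clips, until it snaps fully home between them, then let go. Press gently, no harder than the clips need, and leave the other packs and everything else on the table where they are.

Things in the scene. Friction and masses are not known exactly. Their poses are not given: they have to be found in the camera images.
- pack: Battery pack to load: black with ORANGE bands and top label, upright in the tray, 150 to 270 g. 90 mm long (x, over the lugs), 32 wide (y), 44 tall (z). Origin: centre of its underside. Ends alike: 74 mm long at the underside, chamfers widen it to 90 at 15 to 17 mm height, then it narrows at 45 degrees to 80 at 22 mm and goes up plain. Grasp across the width at mid-length.
- pack_b: Another pack of the same shape, white-banded, lying in the tray: leave it alone. Origin at the centre of its underside.
- pack_c: Another pack of the same shape, green-banded, lying in the tray: leave it alone. Origin at the centre of its underside.
- tray: Fixed blue tray, 170 mm (x) by 340 mm (y), floor 4 mm thick, rim 14 mm high. Origin at the centre of its underside. The three packs lie in it side by side along y, about 105 mm apart, in any order, long axes roughly along the tray's x.
- station: Battery tester, fixed: grey base 20 mm high, 200 (x) by 110 mm (y), a black display 41 mm high at its +x end. Origin under the cradle, at table height. On it a white cradle with a spring clip at each end and four domed steel guide pins at x = +-29 mm, 36 mm apart across y; middle of the sides free. The pack goes straight down, long axis along station x, either way round.
- bay (a point): Nominal middle of the cradle, 50 mm above the table; axes as the station. It does not follow the cradle's locked jack and mount: the cradle's rigid floor lies anywhere from 52 to 74 mm above the table, and up to 1.5 mm off along x. Nothing measures this; feel for it (or see it). Guide pins reach 16 mm above that floor.
- clip_a (a joint): Angle of the clip at the station's +x end, rad: 0 free, about 0.12 spread fully by the pack's lugs, about 0.045 snapped back over a pack fully home (0 to 0.09 where it sits off-centre). Upright steel leaf with a yellow nose of 4 mm radius, 22 mm above the cradle's floor. Spreading both takes 8 to 15 N down in all; they give way with the pack some 5 mm above the floor and it snaps down. Pressing with over 40 N damages the tester.
- clip_b (a joint): The same for the clip at the station's -x end.
- plate (a joint): Sprung brass contact plate in the middle of the cradle, m downward: 0 up (6 mm above the floor), 0.006 pressed level with the cradle's floor by a pack fully home. Its spring, 0.5 to 2 N, lifts a pack that is not clipped.
- scanner: Hand scanner, black with a yellow nose, about 180 mm long, 34 mm high; bystander.
- driver: Screwdriver with a red handle; bystander.
- tape: Roll of brown tape, 90 mm across, 45 mm high; bystander.
- adapter: Black power adapter, 110 x 50 x 32 mm; bystander.
- mug: White mug, 80 mm across, 95 mm high; bystander.
Things that resemble listed ones, but are neither listed nor needed, are in the scene too. What is meant by the station is not brown or green, and is the larger of those in its own colour.

How it is judged:
By the outcome, as a careful person would: the job done as asked, in the order asked, and still so for the second after the job is handed in, with the robot touching nothing.
It also fails if it takes over 42 s, if anything falls off the work surface, if the arm or the gripper's body presses on something with over 40 N, if the wrist force passes 120 N, or if a joint passes its speed limit or range.

ROBOT

A 7-joint arm with a two-finger parallel gripper is mounted at the origin on the work surface. World frame = base frame: x ahead of the robot, y to its left, z up, the work surface at z = 0. Lengths are in m, angles in rad, forces in N, time in s.
With the tool pointing down it reaches from about 0.4 to 0.85 m from the base axis. Payload 10.4 kg.
Tool frame: the origin (TCP) lies midway between the tips of the shut fingers; the grasp point (between the pads) lies 19 mm behind it; z points along the fingers, y is the line along which they close (so a half turn about z gives the same grasp; the last joint's range is limited). The gripper opens to 87 mm and grips with 3 to 60 N. Pads are 19 mm wide; open, the fingers measure 117 mm over their backs; the gripper's body (75 mm by 190 mm) begins 51 mm behind the grasp point.
Start: joints at [-1.205, 0.332, -0.065, 1.46, 0.022, 1.35, -0.088], TCP at [0.237, 0.578, 0.223] pointing down, gripper open.
Joint ranges: [-2.6, 2.6], [-0.5, 2.12], [-1.47, 1.34], [0.16, 2.42], [-1.27, 4.41], [0.06, 2.06], [-2.6, 2.6]. Speed limits (rad/s): [2.22, 2.22, 2.79, 2.79, 3.14, 3.14, 3.14].

INTERFACE

Orientations are given as a unit quaternion [x, y, z, w].
In Python, from bench import r gives the robot as it stands.
- The arm moves only by the tool arm_command, never from a script. Its argument "moves" is one flat list of numbers, 4 for each row, row after row: the shift along the tool's x, y, z in cm, then the turn about the tool's z in degrees. A call has 1 to 12 rows; each row shifts and turns the commanded pose from where the row before left it, along the tool's axes as they then stand; what a row does not reach is not made up. A row lasts 1/12 s, in which the tool goes at most 41.7 mm and 7.16 degrees, less where a joint would pass 70% of its speed; a pose out of reach is approached as far as the arm can. A call with a gripper value outside its range is refused whole. "fingers" is the opening in per cent of the stroke, from 0 (shut) to 100 (fully open), set as the call begins (left out, the last holds). The fingers move at their own pace and stop on an object; "squeeze" is the grip in N (left out, the last holds). Time passes only in rows, so rows that do not move let the fingers close. It gives the time, the measured TCP pose, the force, the opening and the grip force at its end, in the units of the state.
- r.read_state(): the state, without advancing time (a new reading comes with each control period).
- r.camera(name): name is "scene" or "side" or "wrist"; returns the picture (480x640x3 uint8, red, green, blue); there is no depth.
- r.camera_info(name): a dict with "fx", "fy", "cx", "cy" (pixels), "origin" and "attitude" of the camera in the world. Camera axes: x right, y up, looking along -z (the intrinsics and any distortion apply to the point x, -y, -z); pixel columns grow to the right and rows downward; lengths in m; the calibration is good to about 2 mm. A picture is of the moment at which its call begins: read the wrist's pose just before it. camera_info takes no time and is no camera call; for the wrist camera it gives the pose at the moment of the call.
- r.close_job(): hands the job in; it is judged then, once.
The state is a dict: "time": time; "joint_positions": joint angles; "joint_vel": joint speeds; "joint_torque": joint torques, N m; "ee_pos": TCP position; "eef_rot": TCP orientation; "ft_force": force on the tool from outside, world axes, zero at the start; "torque": the same for the moment, N m; "width": finger opening in m; "grip_force": force on a finger pad.
Only numpy, scipy, OpenCV 4.12 (cv2) and the standard library are available. Lean on these libraries where they do the work, as an engineer would, in place of code of your own. Each camera call takes 0.05 s, during which the arm holds its last target. There are 200 camera calls.

## Working session

There is one attempt and no reset: what is moved stays moved. The work goes in short steps, Python scripts to look and compute and a tool call to move; the robot and the scene stay as the last step left them, time stands still between calls to the robot, and variables do not carry over. Pictures are saved under pics/ and viewed, at most 10 in all, crops included, and the job is handed in when it is done.

Besides the shell and the picture viewer there is one more tool, called after ">>>" by a JSON object that holds its "api" and its "payload". arm_command: Moves the arm, as the interface text tells. Its arguments: {"type":"object","properties":{"moves":{"type":"array"},"fingers":{"type":"number"},"squeeze":{"type":"number"}},"required":["moves"]}

```bash
mkdir -p pics; ls
cat > h.py <<'E'
import numpy as np, cv2
from bench import r
from scipy.spatial.transform import Rotation as R
def rot(a):
    a=np.array(a); return a if a.shape==(3,3) else R.from_quat(a).as_matrix()
def snap(n,f):
    ci=r.camera_info(n); im=r.camera(n); cv2.imwrite('pics/'+f,cv2.cvtColor(im,cv2.COLOR_RGB2BGR)); return im,ci
def pix2w(ci,u,v,z):
    K=np.array([[ci['fx'],0,ci['cx']],[0,ci['fy'],ci['cy']],[0,0,1.]])
    d=np.array(ci.get('distortion',np.zeros(5)),float)
    p=cv2.undistortPoints(np.array([[[u,v]]],float),K,d)[0,0]
    ray=rot(ci['attitude'])@np.array([p[0],-p[1],-1]); o=np.array(ci['origin'])
    return o+ray*(z-o[2])/ray[2]
def w2pix(ci,P):
    K=np.array([[ci['fx'],0,ci['cx']],[0,ci['fy'],ci['cy']],[0,0,1.]])
    d=np.array(ci.get('distortion',np.zeros(5)),float)
    c=rot(ci['attitude']).T@(np.array(P)-np.array(ci['origin'])); c=c*[1,-1,-1]
    return cv2.projectPoints(c[None],np.zeros(3),np.zeros(3),K,d)[0][0,0]
E
python3 - <<'E'
from h import *
import json
for n in ['scene','side','wrist']:
    im,ci=snap(n,n+'0.png'); print(n,ci)
    np.save('pics/ci_'+n+'.npy',ci,allow_pickle=True)
print(r.read_state())
E
```

```text
pics
scene {'fx': 445.07839682153786, 'fy': 445.07839682153786, 'cx': 320.63673801547276, 'cy': 232.82296213606003, 'origin': array([ 1.54988332, -0.15914687,  0.80331143]), 'attitude': array([0.34608813, 0.29492058, 0.56265857, 0.69040581])}
side {'fx': 575.301935906718, 'fy': 575.301935906718, 'cx': 325.32888882682755, 'cy': 250.14369009078837, 'origin': array([-0.3219548 , -0.92269192,  0.89330623]), 'attitude': array([ 0.43790583, -0.17005409, -0.31512781,  0.82462995])}
wrist {'fx': 371.4116337342803, 'fy': 371.4116337342803, 'cx': 312.71167910741025, 'cy': 239.12988856555936, 'origin': array([0.17553631, 0.60353989, 0.38547316]), 'attitude': array([-0.10241933, -0.06740349,  0.55289437,  0.82418133])}
{'time': 0.15, 'joint_positions': array([-1.20459581,  0.33269595, -0.06466481,  1.46073744,  0.02161729,
        1.34991041, -0.08850811]), 'joint_vel': array([-0.00075335, -0.00206161, -0.00143498, -0.00245725,  0.00022992,
        0.00130164,  0.00043012]), 'joint_torque': array([ 5.56787454e-04, -6.23632550e+01,  2.45999882e-02, -3.90140605e+01,
       -6.13458152e-02,  3.73727165e-02,  1.18838361e-04]), 'ee_pos': array([0.23683944, 0.57807315, 0.22196107]), 'eef_rot': array([ 1.93188351e-01,  9.81161548e-01, -5.23831490e-04, -6.51869147e-05]), 'ft_force': array([-0.03280834, -0.29791197,  0.34935396]), 'torque': array([ 0.03956599, -0.00552023,  0.0368974 ]), 'grip_force': 0.0, 'width': 0.08743691684456711}
```

View pics/scene0.png

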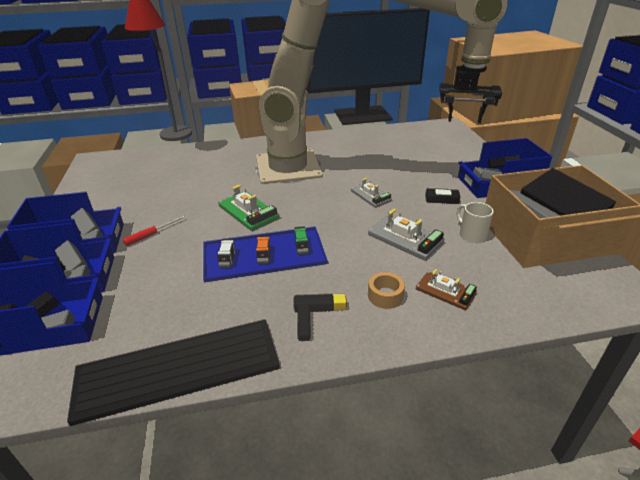

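View pics/side0.png

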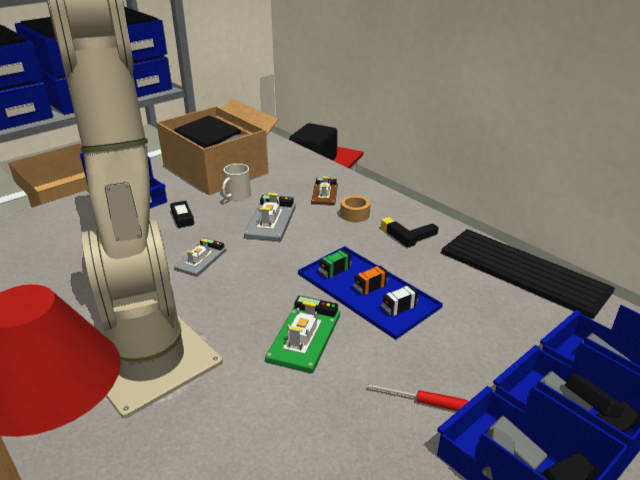

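Scene picture: the packs in the tray are white (226,253), orange (263,249) and green (302,240). The station candidates are large grey (405,232), small grey (372,192), green (248,207) and brown (447,287). I choose the orange pack and the large grey station, and check both in one crop.

Run:
```python
from h import *
S=np.load('pics/ci_scene.npy',allow_pickle=True).item();D=np.load('pics/ci_side.npy',allow_pickle=True).item()
a=cv2.imread('pics/scene0.png');b=cv2.imread('pics/side0.png')
f=lambda im,x,y,w,h:cv2.resize(im[y:y+h,x:x+w],(400,300),interpolation=cv2.INTER_CUBIC)
out=np.vstack([np.hstack([f(a,200,215,100,75),f(a,360,195,100,75)]),np.hstack([f(b,330,240,100,75),f(b,225,180,100,75)])])
cv2.imwrite('pics/crop1.png',out)
for n,ci,im in(('s',S,a),('d',D,b)):
    hsv=cv2.cvtColor(im,cv2.COLOR_BGR2HSV)
    m=cv2.inRange(hsv,(5,150,120),(16,255,255))
    k,l,st,c=cv2.connectedComponentsWithStats(m)
    for i in range(1,k):
        if st[i,4]>40: print(n,st[i],c[i],pix2w(ci,*c[i],.04))
print(pix2w(S,405,232,.02),pix2w(D,270,217,.02))
for p in [(369,236),(430,257)]: print(pix2w(S,*p,.02))
for p in [(203,279),(204,236),(318,228),(327,263)]: print('tray',pix2w(S,*p,.014))
```

```text
s [257 237  12  14 140] [262.31428571 243.2       ] [ 0.5263707  -0.14082004  0.04      ]
s [419 273  36  29 194] [432.48969072 287.69072165] [0.80112975 0.25728798 0.04      ]
d [313 185  24  16 164] [324.59756098 194.15853659] [0.73428219 0.24953075 0.04      ]
d [358 266  27  28 245] [371.92653061 275.73061224] [ 0.53855462 -0.14518335  0.04      ]
[0.53647793 0.28312081 0.02      ] [0.54284506 0.27879379 0.02      ]
[0.53265862 0.17265836 0.02      ]
[0.66374327 0.30991111 0.02      ]
tray [ 0.61542708 -0.30911479  0.014     ]
tray [ 0.41732896 -0.30959273  0.014     ]
tray [0.45115434 0.03431112 0.014     ]
tray [0.62101542 0.02709529 0.014     ]
```

View pics/crop1.png

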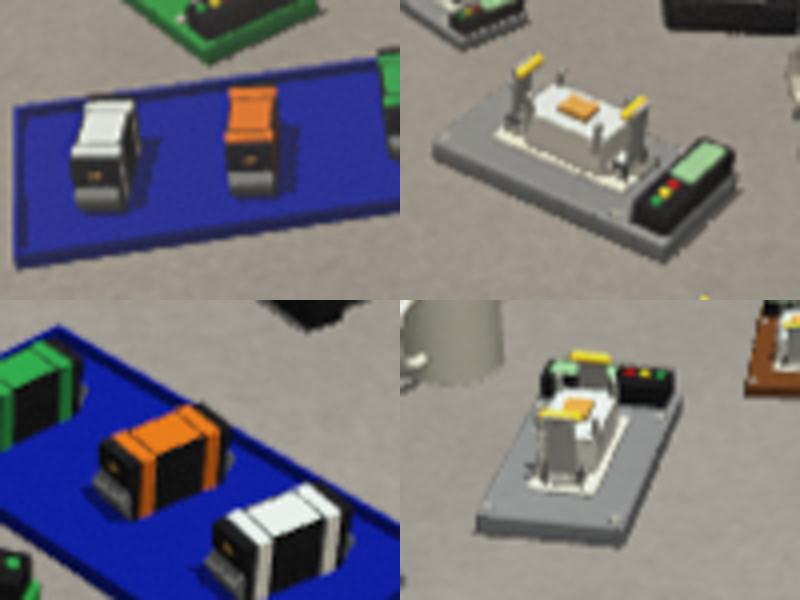

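Crop: the orange pack stands upright in the tray, and the large grey station has a white cradle and a display at its +x end (yaw about 46°). I'll go over the station for a closer look, turning on the way.

>>> {"api": "arm_command", "payload": {"moves": [-3.5,-1.4,-0.4,0,-3.5,-1.4,-0.4,0,-3.5,-1.4,-0.4,0,-3.5,-1.4,-0.4,0,-3.5,-1.4,-0.4,0,-3.5,-1.4,-0.4,0,-3.5,-1.4,-0.4,0,-3.5,-1.4,-0.4,0,-3.5,-1.4,-0.4,0,-3.5,-1.4,-0.4,0,-3.5,-1.4,-0.4,0]}}

```text
time: 1.07
ee_pos: [0.5358, 0.2883, 0.2667]
eef_rot: [0.193, 0.981, -0.0, -0.0]
ft_force: [0.2, 1.2, 0.2]
width: 0.0873
grip_force: 0.0
```

>>> {"api": "arm_command", "payload": {"moves": [0,0,0,7,0,0,0,7,0,0,0,7,0,0,0,7,0,0,0,7,0,0,0,7,0,0,0,7,0,0,0,7,0,0,0,7,0,0,0,7,0,0,0,7,0,0,0,7]}}

```text
time: 2.07
ee_pos: [0.5346, 0.2899, 0.2662]
eef_rot: [0.802, 0.597, -0.0, -0.0]
ft_force: [0.6, 0.5, -0.3]
width: 0.0875
grip_force: 0.0
```

>>> {"api": "arm_command", "payload": {"moves": [0,0,0,7,0,0,0,7,0,0,0,7,0,0,0,7,0,0,0,0,0,0,0,0]}}

```text
time: 2.57
ee_pos: [0.5346, 0.29, 0.2663]
eef_rot: [0.921, 0.39, -0.0, 0.0]
ft_force: [-0.2, 0.3, 0.3]
width: 0.0869
grip_force: 0.0
```

Run:
```python
from h import *
s=r.read_state();im,ci=snap('wrist','w1.png');np.save('pics/ci_w1.npy',ci,allow_pickle=True)
print(s['time'],s['ee_pos'],s['eef_rot'],R.from_quat(s['eef_rot']).as_matrix()[:,0],ci['origin'],rot(ci['attitude'])[:,2],s['joint_positions'])
print(w2pix(ci,[0.54,0.28,.06]))
```

```text
2.5667 [0.53462604 0.28997177 0.26632175] [ 9.20654972e-01  3.90377222e-01 -2.08605824e-04  6.28812461e-05] [ 6.95211162e-01  7.18805434e-01 -4.33202791e-04] [0.58051031 0.33778728 0.42992829] [0.17001992 0.17587195 0.96961966] [-0.90351822  0.28326976  0.41617368  1.46186414 -0.11443761  1.42091725
 -1.25368023]
[323.60583728 216.48027258]
```

View pics/w1.png

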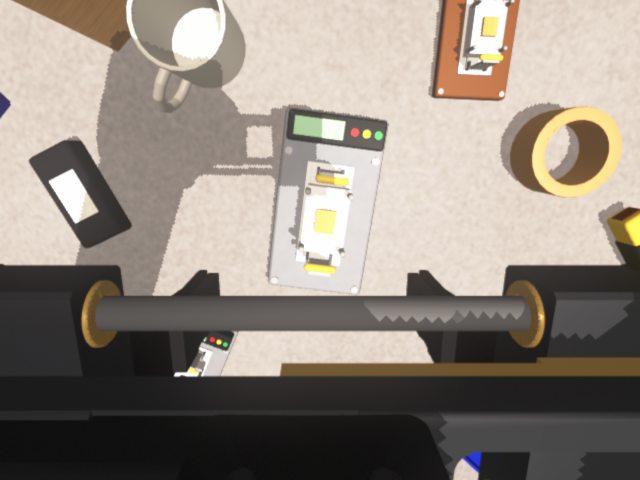

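Wrist view: station display at (337,130), clip noses at (332,181) and (320,269), plate at (325,221), base screws at (289,150), (376,161), (274,281) and (354,290). I'll measure it now by triangulation.

```bash
cat > meas.py <<'E'
from h import *
from scipy.optimize import least_squares
def yel(im,box):
    x,y,w,h=box; hsv=cv2.cvtColor(im[y:y+h,x:x+w],cv2.COLOR_BGR2HSV)
    m=cv2.inRange(hsv,(12,110,110),(34,255,255))
    k,l,st,c=cv2.connectedComponentsWithStats(m)
    return [(st[i,4],(c[i]+[x,y]).round(2).tolist(),st[i,:4].tolist()) for i in range(1,k) if st[i,4]>8]
def tri(obs):
    return least_squares(lambda P:np.concatenate([w2pix(c,P)-uv for c,uv in obs]),[.54,.28,.06])
E
python3 - <<'E'
from meas import *
C={k:np.load(f'pics/ci_{k}.npy',allow_pickle=True).item() for k in('scene','side','w1')}
b={'scene':(375,200,60,45),'side':(250,190,50,50),'w1':(295,160,60,120)}
for k in C: print(k,yel(cv2.imread('pics/'+('w1' if k=='w1' else k+'0')+'.png'),b[k]))
W=C['w1'];s=[pix2w(W,*p,.02)for p in((289,150),(376,161),(274,281),(354,290))]
print(s,np.mean(s,0));
for a,c in((2,0),(3,1)):
    d=s[c]-s[a];print(np.degrees(np.arctan2(d[1],d[0])),np.linalg.norm(d))
E
```

```text
scene [(np.int32(22), [391.86, 211.14], [14, 8, 7, 7]), (np.int32(35), [404.06, 221.57], [25, 19, 9, 6]), (np.int32(16), [417.62, 221.5], [40, 19, 6, 6])]
side [(np.int32(28), [272.18, 194.04], [17, 3, 11, 3]), (np.int32(44), [267.2, 207.16], [10, 15, 13, 5])]
w1 [(np.int32(221), [331.41, 179.79], [21, 14, 32, 12]), (np.int32(214), [319.22, 267.66], [9, 103, 31, 10])]
[array([0.55897437, 0.35201779, 0.02      ]), array([0.6183647 , 0.27842117, 0.02      ]), array([0.44085742, 0.25863617, 0.02      ]), array([0.50057561, 0.18512876, 0.02      ])] [0.52969302 0.26855097 0.02      ]
38.32940639527487 0.15057138136188777
38.38025776598026 0.1502589257567302
```

Run:
```python
from meas import *
C={k:np.load(f'pics/ci_{k}.npy',allow_pickle=True).item() for k in('scene','side','w1')}
s,d,w=C['scene'],C['side'],C['w1']
hsv=cv2.cvtColor(cv2.imread('pics/w1.png')[200:245,305:345],cv2.COLOR_BGR2HSV)
m=cv2.inRange(hsv,(10,90,90),(30,255,255)); k,l,st,c=cv2.connectedComponentsWithStats(m)
pl=[(st[i,4],c[i]+[305,200]) for i in range(1,k)];print(pl)
pc=max(pl,key=lambda t:t[0])[1]
y=np.radians(38.35);ex=np.array([np.cos(y),np.sin(y),0]);ey=np.array([-np.sin(y),np.cos(y),0]);o=np.array([.52969,.26855,0])
for n,ob in dict(a=[(s,(417.62,221.5)),(d,(272.18,194.04)),(w,(331.41,179.79))],b=[(s,(391.86,211.14)),(w,(319.22,267.66))],p=[(s,(404.06,221.57)),(w,pc)]).items():
    f=tri(ob);P=f.x;print(n,P,f.fun.round(1),'stn',(P-o)@ex,(P-o)@ey)
for z in(.07,.085,.095):
    A,B=pix2w(w,331.41,179.79,z),pix2w(w,319.22,267.66,z);D=A-B
    print(z,np.linalg.norm(D),np.degrees(np.arctan2(D[1],D[0])),(A+B)/2,((A+B)/2-o)@ey)
```

```text
[(np.int32(410), array([324.51707317, 220.79756098]))]
a [0.57143271 0.30290386 0.07769411] [ 0.1  0.2 -0.4 -0.2  0.1  0.1] stn 0.05405142085627266 0.0010416737748004238
b [0.50312963 0.248455   0.07824874] [-0. -0. -0. -0.] stn -0.033297794881024606 0.0007205352713163835
p [0.53753639 0.2760566  0.05956613] [0. 0. 0. 0.] stn 0.010810985736232282 0.0010185448194514146
0.07 0.08950443712173797 38.65282025660299 [0.5362523  0.27429535 0.07      ] 0.00043403103547066957
0.085 0.08577434259592147 38.65282025660301 [0.53809676 0.27694137 0.085     ] 0.0013647214779059123
0.095 0.08328761291204377 38.65282025660298 [0.53932639 0.27870539 0.095     ] 0.0019851817728627646
```

>>> {"api": "arm_command", "payload": {"moves": [-3,2.6,0,0,-3,2.6,0,0,-3,2.6,0,0,-3,2.6,0,0,-3,2.6,0,0,-3,2.6,0,0,-3,2.6,0,0,-3,2.6,0,0,-3,2.6,0,0,-3,2.6,0,0,-3,2.6,0,0]}}

```text
time: 3.53
ee_pos: [0.5087, -0.1479, 0.2668]
eef_rot: [0.921, 0.39, 0.001, -0.0]
ft_force: [1.2, 0.2, -0.5]
width: 0.0869
grip_force: 0.0
```

>>> {"api": "arm_command", "payload": {"moves": [0,0,0.7,6.6,0,0,0.7,6.6,0,0,0.7,6.6,0,0,0.7,6.6,0,0,0.7,6.6,0,0,0.7,6.6,0,0,0.7,6.6,0,0,0,0,0,0,0,0]}}

```text
time: 4.28
ee_pos: [0.509, -0.1459, 0.2175]
eef_rot: [1.0, -0.001, -0.0, -0.0]
ft_force: [-0.6, 0.2, -0.2]
width: 0.0874
grip_force: 0.0
```

Run:
```python
from h import *
s=r.read_state();im,ci=snap('wrist','w2.png');np.save('pics/ci_w2.npy',ci,allow_pickle=True)
print(s['time'],s['ee_pos'],R.from_quat(s['eef_rot']).as_matrix()[:,0],ci['origin'])
hsv=cv2.cvtColor(im,cv2.COLOR_RGB2HSV);m=cv2.inRange(hsv,(5,150,110),(17,255,255))
k,l,st,c=cv2.connectedComponentsWithStats(m)
for i in range(1,k):
  if st[i,4]>80:
    print(st[i],c[i],pix2w(ci,*c[i],.048),cv2.minAreaRect(np.argwhere(l==i)[:,::-1].astype(np.float32)))
```

```text
4.2833 [ 0.50902331 -0.14593218  0.21746981] [ 9.99997196e-01 -2.30514632e-03 -5.41852536e-04] [ 0.57507615 -0.14587242  0.38108211]
[291 194  32  17 444] [306.63513514 201.64189189] [ 0.52604364 -0.14049775  0.048     ] ((306.16925048828125, 201.14617919921875), (30.884647369384766, 15.380306243896484), 7.125016689300537)
[287 209  35  15 367] [303.92098093 216.30790191] [ 0.51261894 -0.13793391  0.048     ] ((304.0899963378906, 216.3699951171875), (33.94112777709961, 10.889445304870605), 8.13010311126709)
```

View pics/w2.png

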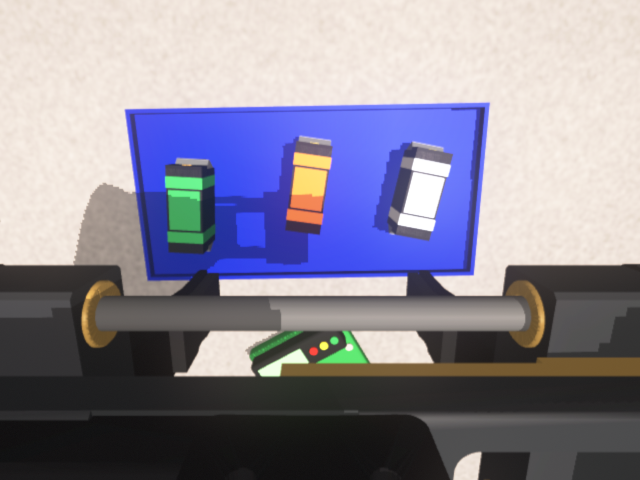

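Wrist view: orange pack from (314,140) to (305,231), tilted about 8° and bright at its lit end. Green is at (190,205) and white at (420,190), so the neighbours are clear. I'll refine with a wider hue mask.

Run:
```python
from h import *
ci=np.load('pics/ci_w2.npy',allow_pickle=True).item();im=cv2.imread('pics/w2.png')
hsv=cv2.cvtColor(im,cv2.COLOR_BGR2HSV);m=cv2.inRange(hsv,(4,120,110),(28,255,255));m[250:]=0;m[:,:270]=0;m[:,350:]=0
m=cv2.morphologyEx(m,cv2.MORPH_CLOSE,np.ones((5,5)))
q=np.argwhere(m>0)[:,::-1]
P=np.array([pix2w(ci,*p,.048) for p in q])[:,:2]
(c,s,a)=cv2.minAreaRect((P*1000).astype(np.float32));print(c,s,a)
b=cv2.boxPoints((c,s,a));print(b)
# rows: left/right edge midline
X=np.unique(q[:,1]);mid=np.array([pix2w(ci,(q[q[:,1]==v,0].min()+q[q[:,1]==v,0].max())/2,v,.048) for v in X])
k=np.polyfit(mid[:,0],mid[:,1],1);print('line',k,np.degrees(np.arctan(k[0])),mid[[0,-1]])
```

```text
(537.5530395507812, -141.53500366210938) (31.522096633911133, 60.84573745727539) 82.08138275146484
[[ 505.2489  -152.95451]
 [ 565.51447 -161.33702]
 [ 569.8572  -130.1155 ]
 [ 509.5916  -121.73299]]
line [-0.04320875 -0.11844442] -2.4741399224636424 [[ 0.56966309 -0.13151027  0.048     ]
 [ 0.50542675 -0.15167576  0.048     ]]
```

>>> {"api": "arm_command", "payload": {"moves": [2.85,-0.45,0,0,0,0,2,3.9,0,0,3,3.9,0,0,3,0,0,0,3,0,0,0,3,0,0,0,2.5,0,0,0,2,0,0,0,1.5,0,0,0,0,0,0,0,0,0], "squeeze": 10}}

```text
time: 5.25
ee_pos: [0.5378, -0.1418, 0.0177]
eef_rot: [0.997, -0.071, -0.0, 0.0]
ft_force: [0.6, 0.3, 0.5]
width: 0.0868
grip_force: 0.0
```

>>> {"api": "arm_command", "payload": {"moves": [0,0,0,0,0,0,0,0,0,0,0,0,0,0,0,0,0,0,0,0,0,0,0,0,0,0,0,0,0,0,0,0], "fingers": 0, "squeeze": 25}}

```text
time: 5.92
ee_pos: [0.5378, -0.1417, 0.0176]
eef_rot: [0.997, -0.072, 0.0, -0.0]
ft_force: [0.2, 0.7, -0.5]
width: 0.0418
grip_force: 0.0
```

>>> {"api": "arm_command", "payload": {"moves": [0,0,0,0,0,0,0,0,0,0,0,0,0,0,0,0,0,0,-0.5,0,0,0,-2,0,0,0,-3,0,0,0,-3,0,0,0,-3,0,0,0,-3,0,0,0,-2,0,0,0,0,0], "fingers": 0, "squeeze": 40}}

```text
time: 6.92
ee_pos: [0.5396, -0.1425, 0.1869]
eef_rot: [0.997, -0.072, 0.003, -0.0]
ft_force: [-0.0, -0.5, -1.9]
width: 0.0315
grip_force: 40.0
```

>>> {"api": "arm_command", "payload": {"moves": [0,0,0,-6.7,0,0,0,-6.7,0,0,0,-6.7,0,0,0,-6.7,0,0,0,-6.7,0,0,0,-6.7,0,0,0,-6.7]}}

```text
time: 7.5
ee_pos: [0.537, -0.1416, 0.1813]
eef_rot: [0.943, 0.333, -0.001, -0.0]
ft_force: [-0.0, -0.1, -2.9]
width: 0.0317
grip_force: 40.0
```

>>> {"api": "arm_command", "payload": {"moves": [2.15,-2.74,0,0,2.15,-2.74,0,0,2.15,-2.74,0,0,2.15,-2.74,0,0,2.15,-2.74,0,0,2.15,-2.74,0,0,2.15,-2.74,0,0,2.15,-2.74,0,0,2.15,-2.74,0,0,2.15,-2.74,0,0,2.15,-2.74,0,0,2.15,-2.74,0,0]}}

```text
time: 8.5
ee_pos: [0.5331, 0.2776, 0.1812]
eef_rot: [0.944, 0.331, -0.001, 0.0]
ft_force: [0.7, 0.7, -1.9]
width: 0.0317
grip_force: 40.0
```

>>> {"api": "arm_command", "payload": {"moves": [0,0,0,0,0,0,0,0,0,0,0,0]}}

```text
time: 8.75
ee_pos: [0.5337, 0.2753, 0.1814]
eef_rot: [0.944, 0.331, -0.001, 0.001]
ft_force: [0.8, -0.5, -2.0]
width: 0.0316
grip_force: 40.0
```

Run:
```python
from h import *
s=r.read_state();
for n in('wrist','side','scene'):
    im,ci=snap(n,n+'3.png');np.save('pics/ci_'+n+'3.npy',ci,allow_pickle=True)
x=R.from_quat(s['eef_rot']).as_matrix()
print(s['time'],s['ee_pos'],np.degrees(np.arctan2(x[1,0],x[0,0])),x[:,2],s['ft_force'],s['joint_positions'])
a,b,c=[cv2.imread(f'pics/{n}3.png') for n in('wrist','side','scene')]
print(w2pix(np.load('pics/ci_side3.npy',allow_pickle=True).item(),s['ee_pos']),w2pix(np.load('pics/ci_scene3.npy',allow_pickle=True).item(),s['ee_pos']))
f=lambda im,x,y,w,h:cv2.resize(im[y:y+h,x:x+w],(400,300),interpolation=cv2.INTER_CUBIC)
top=cv2.resize(a,(400,300));top2=f(a,200,100,240,180)
cv2.imwrite('pics/c3.png',np.vstack([np.hstack([top,top2]),np.hstack([f(b,205,120,140,105),f(c,330,150,140,105)])]))
```

```text
8.75 [0.53371721 0.27527853 0.1813852 ] 38.61114018770371 [-0.00131773 -0.00162285 -0.99999781] [ 0.81465705 -0.50736947 -1.95372286] [-0.90321699  0.31630643  0.4325318   1.60524639 -0.13687223  1.25225068
 -1.34327101]
[265.32727877 168.91920657] [407.39006547 184.73596331]
```

View pics/c3.png

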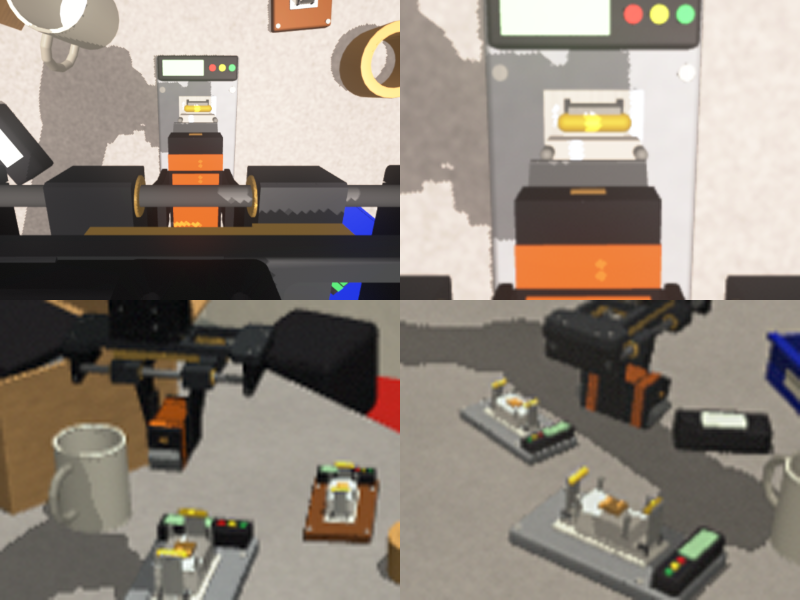

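The pack is held square. In the wrist view its top end edge spans u 269 to 357 at row 212; ahead of it, nose A is at (317,173), pins at about (288,192) and (344,192), screws at (260,143) and (372,143). Next I work out the offsets.

```bash
cat > rel.py <<'E'
from meas import *
def tool(s):
    return np.array(s['ee_pos']),R.from_quat(s['eef_rot']).as_matrix()
E
python3 - <<'E'
from rel import *
s=r.read_state();T,M=tool(s);ci=np.load('pics/ci_wrist3.npy',allow_pickle=True).item();w1=np.load('pics/ci_w1.npy',allow_pickle=True).item()
im=cv2.imread('pics/wrist3.png')
nz=max(yel(im,(280,160,80,30)),key=lambda t:t[0]);print(nz)
L=lambda p:((p-T)@M*1000).round(1)
zt=T[2]-.0136+.044
for p in((269,212),(356.6,212)):print('packtop',L(pix2w(ci,*p,zt)))
print('nose',[L(pix2w(ci,*nz[1],z)) for z in(.076,.079,.084)])
f=tri([(ci,nz[1]),(w1,(331.41,179.79))]);print('tri',f.x,f.fun,L(f.x))
for p in((260,143.2),(372.2,143.2)):print('screw',L(pix2w(ci,*p,.02)))
for p in((288,192),(344,192)):print('pin',L(pix2w(ci,*p,.072)))
for z in(.075,.079):
  A,B=pix2w(w1,331.41,179.79,z),pix2w(w1,319.22,267.66,z);print('mid w1',z,L((A+B)/2),L(A),L(B))
print('front edges display', L(pix2w(ci,312,90,.041)))
E
```

```text
(np.int32(420), [316.06, 173.41], [15, 8, 43, 11])
packtop [ 42.9 -17.  -30.4]
packtop [ 43.   14.6 -30.4]
nose [array([ 46.7,   1.2, 106.3]), array([ 46.9,   1.2, 103.3]), array([47.3,  1.1, 98.3])]
tri [0.57125719 0.30231858 0.07045873] [-0.0061899   0.0403122   0.01494243 -0.05159623] [ 46.3   1.3 111.8]
screw [ 67.8 -45.8 162.3]
screw [ 67.9  49.2 162.3]
pin [ 32.9 -19.3 110.3]
pin [ 32.9  21.8 110.3]
mid w1 0.075 [  2.4   1.1 107.3] [ 46.6   1.  107.3] [-41.7   1.2 107.3]
mid w1 0.079 [  3.3   0.8 103.3] [ 46.9   0.7 103.3] [-40.4   1.  103.3]
front edges display [107.2  -1.8 141.3]
```

>>> {"api": "arm_command", "payload": {"moves": [0,0.24,1,0,0,0,2,0,0,0,2,0,0,0,1.5,0,0,0,0.5,0,0,0,0,0,0,0,0,0]}}

```text
time: 9.48
ee_pos: [0.5359, 0.2739, 0.1129]
eef_rot: [0.944, 0.33, 0.0, 0.0]
ft_force: [-0.4, -0.3, -1.9]
width: 0.0317
grip_force: 40.0
```

Run:
```python
from rel import *
s=r.read_state();T,M=tool(s)
for n in('wrist','side','scene'):
    im,ci=snap(n,n+'4.png');np.save('pics/ci_'+n+'4.npy',ci,allow_pickle=True)
ci=np.load('pics/ci_wrist4.npy',allow_pickle=True).item()
a,b,c=[cv2.imread(f'pics/{n}4.png') for n in('wrist','side','scene')]
L=lambda p:((p-T)@M*1000).round(1)
print(s['time'],T,s['ft_force'],np.degrees(np.arctan2(M[1,0],M[0,0])))
f=lambda im,x,y,w,h:cv2.resize(im[y:y+h,x:x+w],(400,300),interpolation=cv2.INTER_CUBIC)
print(yel(a,(260,80,110,110)))
cv2.imwrite('pics/c4.png',np.vstack([cv2.resize(a[75:255,220:420],(400,360),interpolation=cv2.INTER_CUBIC),]))
o=np.zeros((600,800,3),np.uint8);o[:,:400][:360]=cv2.imread('pics/c4.png');o[:300,400:]=f(b,230,160,80,60);o[300:,400:]=f(c,365,180,80,60);cv2.imwrite('pics/c4.png',o)
```

```text
9.4833 [0.53589299 0.27390905 0.11287632] [-0.39477255 -0.32787209 -1.89338085] 38.58478308226486
[(np.int32(179), [363.09, 98.35], [96, 11, 14, 16]), (np.int32(661), [312.36, 183.82], [23, 97, 60, 13])]
```

View pics/c4.png

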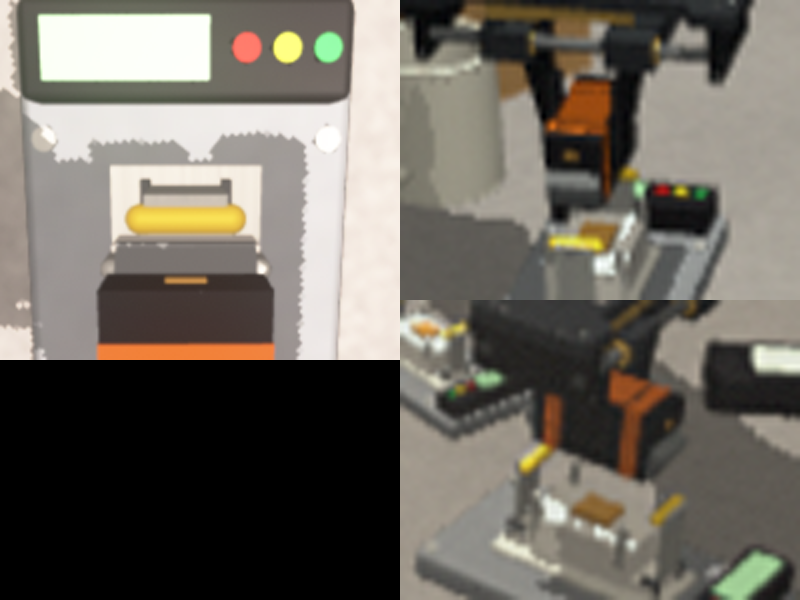

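Wrist crop: pack end edge centre at u≈312.8, nose A at 312.4 to 313, screws at 313.2, pins about 312.5, so it is aligned across y. Now a check along x.

Run:
```python
from rel import *
s=r.read_state();T,M=tool(s);ci=np.load('pics/ci_wrist4.npy',allow_pickle=True).item()
L=lambda p:((p-T)@M*1000).round(1)
print('top edge',L(pix2w(ci,312.7,212.5,T[2]-.0136+.044)),'lug',L(pix2w(ci,312.7,194,T[2]-.0136+.016)))
w1=np.load('pics/ci_w1.npy',allow_pickle=True).item()
for z in (.076,.079): print('noseA',L(pix2w(ci,312.5,183.8,z)),'mid',L((pix2w(w1,331.41,179.79,z)+pix2w(w1,319.22,267.66,z))/2))
f=tri([(ci,(312.5,183.8)),(w1,(331.41,179.79))]);print(f.x,f.fun)
for p in((242.5,144.5),(384,144.5)):print('screw',L(pix2w(ci,*p,.02)))
# side/scene: pack visual checks
```

```text
top edge [ 42.1  -0.  -30.3] lug [45.2 -0.  -2.3]
noseA [45.6 -0.1 37.8] mid [ 1.  -0.2 37.7]
noseA [45.9 -0.1 34.8] mid [ 1.6 -0.4 34.7]
[0.57143843 0.30268435 0.07133795] [ 0.06499465  0.21128376 -0.06480013 -0.37920694]
screw [ 66.1 -47.   93.8]
screw [66.  47.8 93.8]
```

>>> {"api": "arm_command", "payload": {"moves": [0,0,1,0,0,0,0.7,0,0,0,0.3,0,0,0,0.2,0,0,0,0,0]}}

```text
time: 10.05
ee_pos: [0.5354, 0.2743, 0.0899]
eef_rot: [0.944, 0.331, -0.0, 0.0]
ft_force: [0.5, -0.1, -1.7]
width: 0.0319
grip_force: 40.0
```

>>> {"api": "arm_command", "payload": {"moves": [0,0,0.1,0,0,0,0.1,0,0,0,0.1,0,0,0,0.1,0]}}

```text
time: 10.38
ee_pos: [0.5359, 0.2746, 0.0869]
eef_rot: [0.944, 0.331, 0.001, -0.0]
ft_force: [1.7, 1.9, -1.2]
width: 0.0316
grip_force: 40.0
```

>>> {"api": "arm_command", "payload": {"moves": [0.05,0,0.1,0,0,0,0.1,0,0,0,0.1,0,0,0,0,0]}}

```text
time: 10.72
ee_pos: [0.5363, 0.2749, 0.0837]
eef_rot: [0.944, 0.331, 0.001, -0.0]
ft_force: [2.2, 1.7, 1.3]
width: 0.0316
grip_force: 40.0
```

>>> {"api": "arm_command", "payload": {"moves": [0.1,0,0.1,0,0,0,0.1,0,0,0,0,0]}}

```text
time: 10.97
ee_pos: [0.5369, 0.2753, 0.0817]
eef_rot: [0.944, 0.331, 0.0, -0.0]
ft_force: [1.8, 0.7, 3.5]
width: 0.0314
grip_force: 40.0
```

>>> {"api": "arm_command", "payload": {"moves": [0.05,0,0.1,0,0,0,0.1,0,0,0,0,0]}}

```text
time: 11.22
ee_pos: [0.5376, 0.2757, 0.0803]
eef_rot: [0.944, 0.331, 0.001, -0.0]
ft_force: [-0.2, 0.5, 7.7]
width: 0.0317
grip_force: 40.0
```

>>> {"api": "arm_command", "payload": {"moves": [0,0,0.1,0,0,0,0.1,0,0,0,0,0]}}

```text
time: 11.47
ee_pos: [0.5381, 0.276, 0.0789]
eef_rot: [0.944, 0.331, 0.001, -0.0]
ft_force: [-1.0, -0.8, 11.4]
width: 0.0319
grip_force: 40.0
```

>>> {"api": "arm_command", "payload": {"moves": [0,0,0.1,0,0,0,0,0]}}

```text
time: 11.63
ee_pos: [0.5375, 0.2755, 0.0772]
eef_rot: [0.944, 0.331, 0.0, -0.0]
ft_force: [0.0, 0.4, 2.9]
width: 0.0315
grip_force: 40.0
```

>>> {"api": "arm_command", "payload": {"moves": [0,0,0.1,0,0,0,0.1,0,0,0,0,0]}}

```text
time: 11.88
ee_pos: [0.537, 0.2754, 0.0742]
eef_rot: [0.944, 0.331, -0.0, 0.0]
ft_force: [1.3, 0.2, 1.2]
width: 0.0315
grip_force: 40.0
```

>>> {"api": "arm_command", "payload": {"moves": [0,0,0.1,0,0,0,0,0]}}

```text
time: 12.05
ee_pos: [0.537, 0.2754, 0.0731]
eef_rot: [0.944, 0.331, -0.0, 0.0]
ft_force: [1.4, 0.8, -0.2]
width: 0.0321
grip_force: 40.0
```

>>> {"api": "arm_command", "payload": {"moves": [0,0,0.1,0,0,0,0,0]}}

```text
time: 12.22
ee_pos: [0.5369, 0.2754, 0.072]
eef_rot: [0.944, 0.331, -0.0, 0.0]
ft_force: [2.7, 0.9, -2.9]
width: 0.0317
grip_force: 40.0
```

>>> {"api": "arm_command", "payload": {"moves": [0,0,0.1,0,0,0,0,0]}}

```text
time: 12.38
ee_pos: [0.5367, 0.2753, 0.0707]
eef_rot: [0.944, 0.331, -0.0, 0.0]
ft_force: [3.5, 1.4, -6.1]
width: 0.0315
grip_force: 40.0
```

>>> {"api": "arm_command", "payload": {"moves": [0,0,0.1,0,0,0,0,0]}}

```text
time: 12.55
ee_pos: [0.5367, 0.2754, 0.0699]
eef_rot: [0.944, 0.331, -0.0, 0.0]
ft_force: [3.6, 0.7, -9.1]
width: 0.0319
grip_force: 40.0
```

>>> {"api": "arm_command", "payload": {"moves": [0,0,0.05,0,0,0,0,0]}}

```text
time: 12.72
ee_pos: [0.5368, 0.2754, 0.0697]
eef_rot: [0.944, 0.331, -0.0, 0.0]
ft_force: [1.2, 1.4, -6.4]
width: 0.0316
grip_force: 40.0
```

>>> {"api": "arm_command", "payload": {"moves": [0,0,0.05,0,0,0,0,0]}}

```text
time: 12.88
ee_pos: [0.5369, 0.2755, 0.0694]
eef_rot: [0.944, 0.331, -0.0, -0.0]
ft_force: [0.5, 0.6, -5.5]
width: 0.0313
grip_force: 40.0
```

>>> {"api": "arm_command", "payload": {"moves": [0,0,0.05,0,0,0,0,0]}}

```text
time: 13.05
ee_pos: [0.537, 0.2756, 0.0691]
eef_rot: [0.944, 0.331, -0.0, -0.0]
ft_force: [-0.1, 0.6, -3.8]
width: 0.0318
grip_force: 40.0
```

>>> {"api": "arm_command", "payload": {"moves": [0,0,0.1,0,0,0,0,0,0,0,0,0]}}

```text
time: 13.3
ee_pos: [0.5371, 0.2756, 0.0689]
eef_rot: [0.944, 0.331, 0.0, -0.0]
ft_force: [-3.6, -2.2, 4.6]
width: 0.0319
grip_force: 40.0
```

>>> {"api": "arm_command", "payload": {"moves": [0,0,0.1,0,0,0,0,0,0,0,0,0]}}

```text
time: 13.55
ee_pos: [0.5372, 0.2757, 0.0689]
eef_rot: [0.944, 0.331, 0.0, -0.001]
ft_force: [-7.5, -1.9, 14.4]
width: 0.0314
grip_force: 40.0
```

Run:
```python
from rel import *
s=r.read_state();print(s['ee_pos'],s['ft_force'],s['torque'])
for n in('wrist','side','scene'):
    im,ci=snap(n,n+'5.png');np.save('pics/ci_'+n+'5.npy',ci,allow_pickle=True)
a,b,c=[cv2.imread(f'pics/{n}5.png') for n in('wrist','side','scene')]
f=lambda im,x,y,w,h:cv2.resize(im[y:y+h,x:x+w],(400,300),interpolation=cv2.INTER_CUBIC)
cv2.imwrite('pics/c5.png',np.vstack([np.hstack([f(a,220,95,200,150),f(a,0,0,640,480)]),np.hstack([f(b,230,165,80,60),f(c,365,190,80,60)])]))
```

```text
[0.53721107 0.27570392 0.06887597] [-7.47927212 -1.88522502 14.39486841] [-0.92210785  1.818147   -0.00483957]
```

View pics/c5.png

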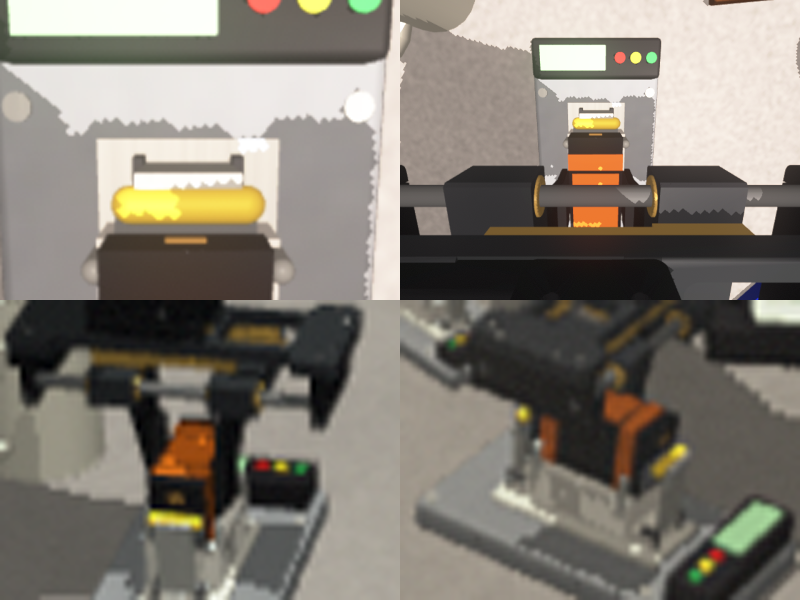

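Pack is hard on the floor (TCP stays at 0.0689 m, about 16 N), between the pins, with both noses over the lugs. I relieve the push, then release.

>>> {"api": "arm_command", "payload": {"moves": [0,0,-0.1,0,0,0,-0.05,0,0,0,0,0]}}

```text
time: 13.95
ee_pos: [0.5371, 0.2756, 0.0689]
eef_rot: [0.944, 0.331, 0.0, -0.0]
ft_force: [-3.1, -1.6, 3.5]
width: 0.0314
grip_force: 40.0
```

>>> {"api": "arm_command", "payload": {"moves": [0,0,0,0,0,0,0,0,0,0,0,0,0,0,0,0,0,0,0,0,0,0,0,0,0,0,0,0], "fingers": 65}}

```text
time: 14.53
ee_pos: [0.5372, 0.2756, 0.0685]
eef_rot: [0.944, 0.331, 0.0, -0.0]
ft_force: [0.3, 0.1, -0.1]
width: 0.056
grip_force: 0.0
```

>>> {"api": "arm_command", "payload": {"moves": [0,0,-0.5,0,0,0,-1,0,0,0,-2,0,0,0,-2,0,0,0,-3,0,0,0,-3,0,-1.5,0,-2,0,-1.5,0,0,0,0,0,0,0,0,0,0,0]}}

```text
time: 15.37
ee_pos: [0.5137, 0.2568, 0.2046]
eef_rot: [0.944, 0.331, 0.001, -0.001]
ft_force: [0.3, 0.3, -0.2]
width: 0.0572
grip_force: 0.0
```

Run:
```python
from rel import *
s=r.read_state();print(s['time'],s['ee_pos'],s['ft_force'],s['width'])
for n in('wrist','side','scene'):
    im,ci=snap(n,n+'6.png');np.save('pics/ci_'+n+'6.npy',ci,allow_pickle=True)
a,b,c=[cv2.imread(f'pics/{n}6.png') for n in('wrist','side','scene')]
f=lambda im,x,y,w,h:cv2.resize(im[y:y+h,x:x+w],(400,300),interpolation=cv2.INTER_CUBIC)
cv2.imwrite('pics/c6.png',np.vstack([np.hstack([f(a,200,100,240,180),f(c,160,110,360,270)]),np.hstack([f(b,230,175,80,60),f(c,365,190,80,60)])]))
```

```text
15.3667 [0.51368713 0.25684369 0.20456171] [ 0.25418957  0.26371589 -0.20469109] 0.05722440802138924
```

View pics/c6.png

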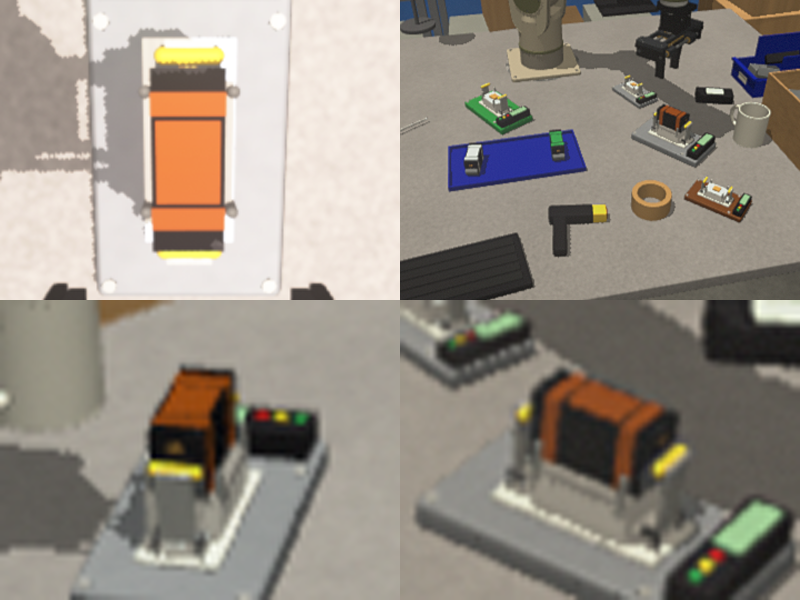

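The pack sits level between the pins with both noses snapped over its lugs. The other things stand as before, and the gripper is clear.

```bash
python3 -c "
from bench import r
print(r.close_job())"
```

```text
the job is handed in; nothing more can be done
None
```

The orange-banded pack is pressed home on the floor of the large grey tester's cradle, with both clips snapped over its lugs (press peaked at about 16 N). The gripper is clear and the job was handed in at about 15.5 s.

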